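Make up the soldering kit and the polishing kit

ROBOT

A 6-joint arm with a two-finger parallel gripper is mounted at the origin on a cart in front of the work surface, level with it; the furniture and walls round the work are solid. World frame = base frame: x ahead of the robot, y to its left, z up, the work surface at z = 0. Lengths are in m, angles in rad, forces in N, time in s.
With the tool pointing down it reaches from about 0.425 to 0.95 m from the base axis. Payload 3.5 kg.
Tool frame: the origin (TCP) lies midway between the tips of the shut fingers; the grasp point (between the pads) lies 19 mm behind it; z points along the fingers, y is the direction in which the jaws open and shut (so a half turn about z gives the same grasp; the last joint's range is limited). The gripper opens to 85 mm and grips with 20 to 120 N. Pads are 22 mm wide; open, the fingers measure 114 mm over their backs; the gripper's body (76 mm by 85 mm) begins 54 mm behind the grasp point. The pads swing forward as they close: fully open they stand 13 mm farther back than shut.
Start: joints at [1.199, 0.286, 1.577, -0, 1.279, -0.15], TCP at [0.148, 0.658, 0.231] pointing down, gripper open.
Joint ranges: [-2.77, 2.77], [-0.9, 2.22], [0.21, 2.48], [-1.53, 4.67], [0.24, 2.81], [-2.84, 2.84]. Speed limits (rad/s): [2.79, 2.79, 3.14, 3.14, 3.14, 3.14].

INTERFACE

Orientations are given as a unit quaternion [x, y, z, w].
In Python, from plant import ctrl gives the robot as it stands.
- The arm moves only by the tool apply_moves, never from a script. Its argument "moves" is a list that holds one entry, the list of rows, each a list of 7 numbers: the shift along the tool's x, y, z in m, then the turn, a rotation vector about the tool's x, y, z in degrees, then the gripper's target within -1 to 1 (shut at 1, half-way at 0, fully open at -1). In form: [[[tx, ty, tz, ax, ay, az, hand], ...]]. A call has 1 to 12 rows; each row shifts and turns the pose as measured when the row begins, along the tool's axes as they then stand; what a row does not reach is not made up. A row lasts 1/10 s, in which the tool goes at most 50 mm and 8.59 degrees, less where a joint would pass 70% of its speed; a pose out of reach is approached as far as the arm can. A call with a gripper value outside its range is refused whole. The fingers move at their own pace and stop on an object; "force" is the grip in N (left out, the last holds). Time passes only in rows, so rows that do not move let the fingers close. It gives the time, the measured TCP pose, the force and the opening at its end, in the units of the state.
- ctrl.get_state(): the state, without advancing time (a new reading comes with each control period).
- ctrl.read_camera(name): name is "side" or "top" or "wrist"; returns the picture (384x512x3 uint8, red, green, blue); there is no depth.
- ctrl.get_calibration(name): a dict with "camera_matrix" (3x3 intrinsics, pixels), "cam_to_world" (4x4, takes a point from camera to world coordinates). Camera axes: x right, y up, looking along -z (the intrinsics and any distortion apply to the point x, -y, -z); pixel columns grow to the right and rows downward; lengths in m; the calibration is good to about 2 mm. A picture is of the moment at which its call begins: read the wrist's pose just before it. get_calibration takes no time and is no camera call; for the wrist camera it gives the pose at the moment of the call.
- ctrl.sign_off(): hands the job in, once; it reports no verdict.
The state is a dict: "time": time; "qpos": joint angles; "dq": joint speeds; "joint_efforts": joint torques, N m; "eef_pos": TCP position; "tcp_rot": TCP orientation; "contact_force": force on the tool from outside, world axes, zero at the start; "wrist_torque": the same for the moment, N m; "opening": opening from 0.0 (shut) to 1.0 (fully open).
Only numpy, scipy, OpenCV 4.12 (cv2) and the standard library are available. Lean on these libraries where they do the work, as an engineer would, in place of code of your own. Each camera call takes 0.05 s, during which the arm holds its last target. There are 200 camera calls.

TASK

Make up two kits from the stock on the bench. Soldering kit, on the blue board: stand the spool of solder in the circle and the flux jar with the green cap in the square. Polishing kit, on the yellow board: stand the black film can in the circle and the cork in the square; centre each thing in its mark, upright, and leave the red cap where it is.

Things in the scene. Friction and masses are not known exactly. Their poses are not given: they have to be found in the camera images.
- blue_board: Flat blue board, 160 x 84 mm, 12 mm thick, fixed to the bench; origin at the centre of its underside, z up, x along the 160 mm side. Painted on its top (no height), in white line: a circle (56 mm inside) centred at x = +40 mm, y = 0, and a square (54 mm inside) centred at x = -40 mm, y = 0; the sides of the square are parallel to x and y.
- yellow_board: Flat yellow board, 160 x 84 mm, 12 mm thick, fixed to the bench; origin at the centre of its underside, z up, x along the 160 mm side. Painted on its top (no height), in white line: a circle (56 mm inside) centred at x = +40 mm, y = 0, and a square (54 mm inside) centred at x = -40 mm, y = 0; the sides of the square are parallel to x and y. Both marks are filled dark grey.
- solder_spool: Pale grey-white wire spool standing on a flange: two flanges 42 mm across, each 2 mm thick, hub between them 33 mm across, 22 mm high. Loose, about 0.08 kg; origin at the centre of its underside, z up along its axis.
- flux_jar: Round jar, cream with a dark green screw cap (fixed on): 46 mm high, body 42 mm across, cap (the upper 12 mm) 45 mm across. Loose, about 0.07 kg; origin at the centre of its underside, z up.
- film_can: Small black round can with a grey lid (fixed on): 54 mm high, body 31 mm across, lid (the upper 8 mm) 33 mm across. Loose, about 0.04 kg; origin at the centre of its underside, z up.
- cork: Light brown round cork bung, 41 mm across, 26 mm high. Loose, about 0.02 kg; origin at the centre of its underside, z up.
- red_cap: Red domed plastic cap, 40 mm across, 24 mm high; belongs to no kit, stays where it is. Loose; origin at the centre of its underside, z up.
Not all that is in view belongs to the job. There is more than one size of the flux_jar; the one meant has the size given above.

How it is judged:
By the outcome, as a careful person would: the job done as asked, in the order asked, and still so for the second after the job is handed in, with the robot touching nothing.
It also fails if it takes over 90 s, if anything falls off the work surface, if the arm or the gripper's body presses on something with over 40 N, if the wrist force passes 120 N, or if a joint passes its speed limit or range.

## Working session

There is one attempt and no reset: what is moved stays moved. The work goes in short steps, Python scripts to look and compute and a tool call to move; the robot and the scene stay as the last step left them, time stands still between calls to the robot, and variables do not carry over. Pictures are saved under pics/ and viewed, about 12 in all and at most 16, crops included, and the job is handed in when it is done.

Besides the shell and the picture viewer there is one more tool, called after "Call:" as name([rows], argument=value, ...), one row to a line, values as JSON. apply_moves: Moves the arm, as the interface text tells. Its arguments: {"type":"object","properties":{"moves":{"type":"array","items":{"type":"array","items":{"type":"array","items":{"type":"number"}}}},"force":{"type":"number"}},"required":["moves"]}

```bash
mkdir -p pics; cat > h.py <<'E'
import numpy as np, cv2
from plant import ctrl
def snap(cam,name,crop=None,s=1):
    im=ctrl.read_camera(cam)
    np.save(f'pics/{cam}.npy',im)
    save(im,name,crop,s); return im
def save(im,name,crop=None,s=1):
    if crop: x0,y0,x1,y1=crop; im=im[y0:y1,x0:x1]
    im=cv2.resize(im,None,fx=s,fy=s,interpolation=cv2.INTER_CUBIC)
    cv2.imwrite(f'pics/{name}.png',im[:,:,::-1])
def px2w(c,u,v,z):
    K=np.array(c['camera_matrix']);T=np.array(c['cam_to_world'])
    d=np.linalg.inv(K)@[u,v,1]; d=T[:3,:3]@[d[0],-d[1],-d[2]]
    o=T[:3,3]; return o+d*(z-o[2])/d[2]
def w2px(c,p):
    K=np.array(c['camera_matrix']);T=np.array(c['cam_to_world'])
    q=T[:3,:3].T@(np.array(p)-T[:3,3]); q=K@[q[0],-q[1],-q[2]]; return q[:2]/q[2]
E
python3 - <<'E'
from h import *
snap('top','top0',None,1.5);snap('side','side0',None,1.5)
for n in('top','side','wrist'):
    c=ctrl.get_calibration(n);print(n,{k:np.round(v,4).tolist() for k,v in c.items()})
print(ctrl.get_state())
E
```

```text
top {'camera_matrix': [[380.4142, 0.0, 257.1865], [0.0, 380.4142, 185.9614], [0.0, 0.0, 1.0]], 'cam_to_world': [[-0.003, 0.9975, -0.07, 0.4395], [-0.9998, -0.0015, 0.0208, 0.0427], [0.0207, 0.07, 0.9973, 0.9074], [0.0, 0.0, 0.0, 1.0]]}
side {'camera_matrix': [[416.6544, 0.0, 252.1072], [0.0, 416.6544, 186.0519], [0.0, 0.0, 1.0]], 'cam_to_world': [[-0.9734, 0.1212, -0.1942, 0.3151], [-0.2284, -0.4532, 0.8617, 0.8828], [0.0164, 0.8831, 0.4689, 0.4919], [0.0, 0.0, 0.0, 1.0]]}
wrist {'camera_matrix': [[279.8085, 0.0, 251.3532], [0.0, 279.8085, 191.0859], [0.0, 0.0, 1.0]], 'cam_to_world': [[0.2202, -0.9223, -0.3177, 0.0659], [0.9755, 0.2076, 0.0732, 0.676], [-0.0015, -0.326, 0.9454, 0.3731], [0.0, 0.0, 0.0, 1.0]]}
{'time': 0.1, 'qpos': array([ 1.19898716e+00,  2.87139555e-01,  1.57803288e+00,  2.22381766e-05,
        1.27862504e+00, -1.50008716e-01]), 'dq': array([ 4.18808653e-04, -2.50324700e-03, -3.27670965e-03,  5.65834258e-04,
       -6.01023846e-05,  2.32954156e-04]), 'joint_efforts': array([ 1.33006222e-03, -4.07294118e+01, -2.93702978e+01, -7.71979012e-05,
        3.33903568e-03,  8.34498678e-06]), 'eef_pos': array([0.14824194, 0.65790552, 0.23004262]), 'tcp_rot': array([ 1.10676167e-01,  9.93855910e-01, -1.06235372e-03, -2.94660376e-04]), 'contact_force': array([-0.24812034, -0.05371396, -0.65060785]), 'wrist_torque': array([-0.02433773,  0.01874604, -0.03595485]), 'opening': 1.0014675440592424}
```

View pics/top0.png

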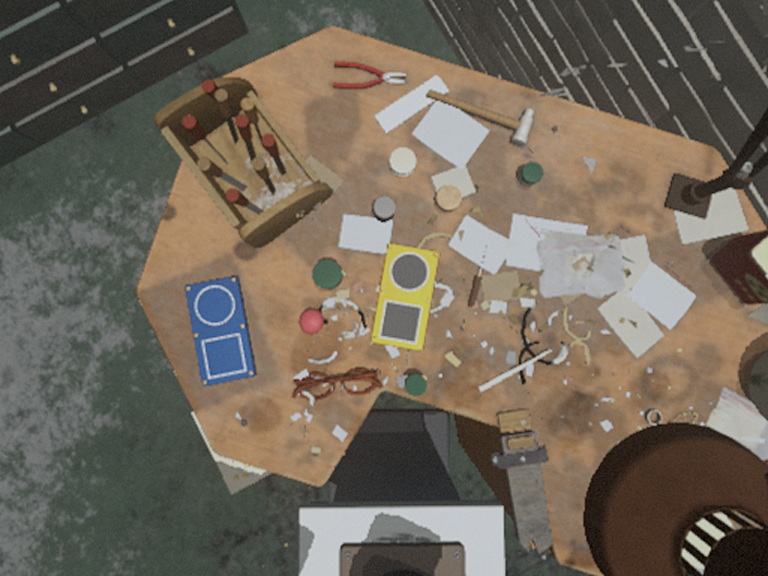

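View pics/side0.png

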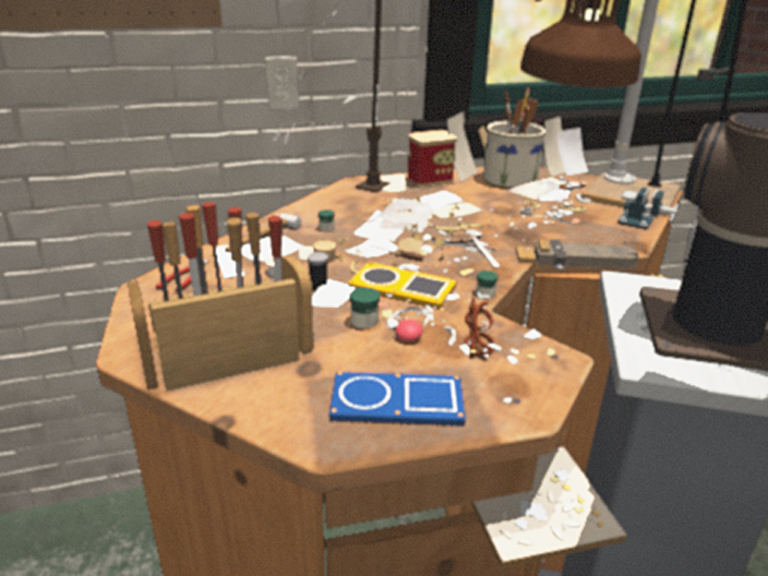

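```bash
python3 - <<'E'
from h import *
im=np.load('pics/top.npy')
save(im,'crop0',(190,85,370,275),3.1)
E
```

```text
(no output)
```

View pics/crop0.png

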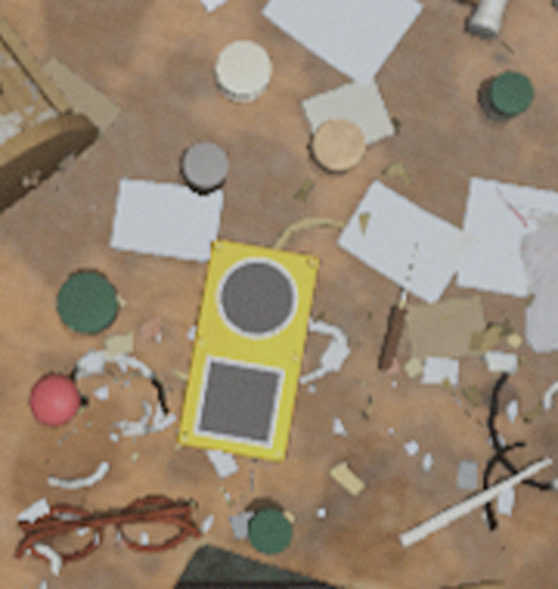

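```bash
cat >> h.py <<'E'
def blobs(im,lo,hi,c,z,amin=60,tag=''):
    S=4
    h=cv2.cvtColor(cv2.resize(im,None,fx=S,fy=S,interpolation=cv2.INTER_CUBIC),cv2.COLOR_RGB2HSV)
    m=cv2.medianBlur(cv2.inRange(h,np.array(lo),np.array(hi)),5)
    cs,hi_=cv2.findContours(m,cv2.RETR_TREE,cv2.CHAIN_APPROX_NONE)
    for k,q in enumerate(cs):
        a=cv2.contourArea(q)/S/S
        if a<amin: continue
        M=cv2.moments(q);u=(M['m10']/M['m00']+.5)/S-.5;v=(M['m01']/M['m00']+.5)/S-.5
        r=cv2.minAreaRect(q);b=[px2w(c,(x+.5)/S-.5,(y+.5)/S-.5,z)[:2] for x,y in cv2.boxPoints(r)]
        e1=b[1]-b[0];e2=b[2]-b[1]
        print(tag,'px',np.round([u,v],1),'w',np.round(px2w(c,u,v,z)[:2],4),'size mm',np.round([1e3*np.hypot(*e1),1e3*np.hypot(*e2)],1),'ang',np.round(np.degrees([np.arctan2(*e1[::-1]),np.arctan2(*e2[::-1])]),1),'area',round(a),'par',hi_[0][k][3])
E
python3 - <<'E'
from h import *
im=np.load('pics/top.npy');c=ctrl.get_calibration('top')
blobs(im,(100,120,60),(125,255,255),c,.012,tag='blue')
blobs(im,(24,130,90),(35,255,255),c,.012,tag='yel')
blobs(im,(60,80,20),(95,255,140),c,.046,tag='green')
blobs(im,(170,110,100),(180,255,255),c,.012,tag='red')
h=cv2.cvtColor(im,cv2.COLOR_RGB2HSV)
for n,(x,y),z in(('spool',(244,70),.022),('jar',(88,301),.046),('film',(205,166),.054),('cork',(338,145),.026),('red',(54,401),.012)):
    u,v=190+(x+.5)/3.1-.5,85+(y+.5)/3.1-.5
    print(n,np.round([u,v],1),h[int(v),int(u)],np.round(px2w(c,u,v,z),4))
E
```

```text
blue px [148.8 236.9] w [0.3841 0.2764] size mm [51.3 51.3] ang [ -79.6 -168.6] area 463 par -1
blue px [145.1 211.5] w [0.443  0.2858] size mm [ 83.  158.1] ang [ -79.8 -169.1] area 1507 par -1
blue px [142.7 203.1] w [0.4627 0.2919] size mm [66.1 66.3] ang [ -44.3 -134.8] area 634 par 1
blue px [142.7 203.1] w [0.4626 0.2919] size mm [51.2 52. ] ang [ -90.1 -179.1] area 383 par 3
yel px [269.6 197.8] w [ 0.4744 -0.0052] size mm [158.5  83.3] ang [ -10.1 -100.1] area 2246 par -1
yel px [266.6 214.1] w [0.436  0.0021] size mm [66.2 66.1] ang [ -10.2 -100.1] area 754 par 1
yel px [272.4 180.7] w [ 0.5148 -0.0121] size mm [66.4 65.8] ang [ -45.  -135.3] area 615 par 1
red px [207. 214.] w [0.4369 0.1418] size mm [34.4 33.7] ang [ -33.4 -123.7] area 161 par -1
spool [268.4 107.2] [ 25  17 197] [ 0.6886 -0.0029  0.022 ]
jar [218.  181.8] [ 70  63 105] [0.5097 0.1134 0.046 ]
film [255.8 138.2] [ 30   7 151] [0.6081 0.0277 0.054 ]
cork [298.7 131.4] [ 18  67 187] [ 0.6298 -0.0738  0.026 ]
red [207.1 214. ] [178 103 195] [0.4367 0.1415 0.012 ]
```

```bash
cat >> h.py <<'E'
from scipy.spatial.transform import Rotation as R
def plan(*ts,jaw=77.3):
    s=ctrl.get_state();p=s['eef_pos'];r=R.from_quat(s['tcp_rot'])
    print('t',round(s['time'],2),'tcp',np.round(p,4),'open',round(s['opening'],3),'F',np.round(s['contact_force'],1))
    a=np.radians(jaw);y=np.array([np.cos(a),np.sin(a),0]);z=np.array([0,0,-1.])
    g=R.from_matrix(np.c_[np.cross(y,z),y,z])
    print('turn deg',np.round((r.inv()*g).as_rotvec(degrees=True),2))
    for t in ts:
        d=g.inv().apply(np.array(t)-p);n=max(1,int(np.ceil(np.linalg.norm(d)/.05)))
        print('to',t,'shift',np.round(d,4),'rows',n,'per row',np.round(d/n,4)); p=np.array(t)
E
python3 - <<'E'
from h import *
plan((.5,.02,.27),(.66,-.003,.2))
E
```

```text
t 0.1 tcp [0.1482 0.6579 0.23  ] open 1.001 F [-0.2 -0.1 -0.7]
turn deg [-0.12 -0.02 -0.01]
to (0.5, 0.02, 0.27) shift [-0.4834 -0.545  -0.04  ] rows 15 per row [-0.0322 -0.0363 -0.0027]
to (0.66, -0.003, 0.2) shift [-0.1611  0.0127  0.07  ] rows 4 per row [-0.0403  0.0032  0.0175]
```

Call:
apply_moves([
  [[-0.032, -0.036, -0.005, 0, 0, 0, -1], [-0.032, -0.036, -0.005, 0, 0, 0, -1], [-0.032, -0.036, -0.005, 0, 0, 0, -1], [-0.032, -0.036, -0.005, 0, 0, 0, -1], [-0.032, -0.036, -0.005, 0, 0, 0, -1], [-0.032, -0.036, -0.005, 0, 0, 0, -1], [-0.032, -0.036, -0.005, 0, 0, 0, -1], [-0.032, -0.036, -0.005, 0, 0, 0, -1], [-0.032, -0.036, 0, 0, 0, 0, -1], [-0.032, -0.036, 0, 0, 0, 0, -1], [-0.032, -0.036, 0, 0, 0, 0, -1], [-0.032, -0.036, 0, 0, 0, 0, -1]],
], force=30)

```text
time: 1.3
eef_pos: [0.4326, 0.1371, 0.2658]
tcp_rot: [0.104, 0.995, -0.005, -0.002]
contact_force: [0.8, 0.3, 0.4]
opening: 0.999
```

```bash
python3 - <<'E'
from h import *
plan((.5,.02,.25),(.64,-.003,.2))
E
```

```text
t 1.3 tcp [0.4326 0.1371 0.2658] open 0.999 F [0.8 0.3 0.4]
turn deg [-0.62 -0.12  0.71]
to (0.5, 0.02, 0.25) shift [-0.0915 -0.0994  0.0158] rows 3 per row [-0.0305 -0.0331  0.0053]
to (0.64, -0.003, 0.2) shift [-0.1416  0.0083  0.05  ] rows 4 per row [-0.0354  0.0021  0.0125]
```

Call:
apply_moves([
  [[-0.03, -0.033, 0.005, -0.2, 0, 0.2, -1], [-0.03, -0.033, 0.005, -0.2, 0, 0.2, -1], [-0.03, -0.033, 0.005, -0.2, 0, 0.2, -1], [-0.035, 0.002, 0.012, 0, 0, 0, -1], [-0.035, 0.002, 0.012, 0, 0, 0, -1], [-0.035, 0.002, 0.012, 0, 0, 0, -1], [-0.035, 0.002, 0.012, 0, 0, 0, -1], [0, 0, 0, 0, 0, 0, -1], [0, 0, 0, 0, 0, 0, -1]],
])

```text
time: 2.2
eef_pos: [0.644, -0.0173, 0.1953]
tcp_rot: [0.116, 0.993, 0.0, -0.004]
contact_force: [-0.4, -0.3, 0.6]
opening: 0.998
```

```bash
python3 - <<'E'
from h import *
plan((.6886,-.0029,.08))
c=ctrl.get_calibration('wrist');snap('wrist','w1',None,1.5)
np.save('pics/wcal.npy',c['cam_to_world'])
for n,p in dict(spool=(.6886,-.0029,.022),film=(.6081,.0277,.054),cork=(.6298,-.0738,.026),tcp=ctrl.get_state()['eef_pos']).items(): print(n,np.round(w2px(c,p)*1.5))
E
```

```text
t 2.2 tcp [ 0.644  -0.0173  0.1953] open 0.998 F [-0.4 -0.3  0.6]
turn deg [-0.04 -0.46 -0.67]
to (0.6886, -0.0029, 0.08) shift [-0.0403  0.0238  0.1153] rows 3 per row [-0.0134  0.0079  0.0384]
spool [408. 306.]
film [431. 205.]
cork [302. 259.]
tcp [379. 370.]
```

View pics/w1.png

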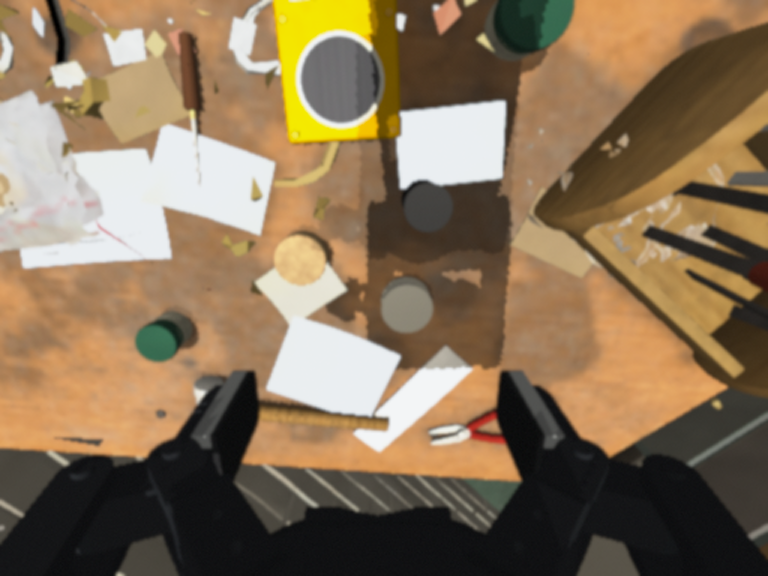

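Call:
apply_moves([
  [[-0.02, 0.012, 0.03, 0, -0.25, -0.3, -1], [-0.02, 0.012, 0.03, 0, -0.25, -0.3, -1], [0, 0, 0.03, 0, 0, 0, -1], [0, 0, 0.03, 0, 0, 0, -1], [0, 0, 0, 0, 0, 0, -1], [0, 0, 0, 0, 0, 0, -1]],
])

```text
time: 2.85
eef_pos: [0.688, -0.0006, 0.0821]
tcp_rot: [0.11, 0.994, -0.001, 0.006]
contact_force: [0.1, -0.3, 1.3]
opening: 1.002
```

```bash
python3 - <<'E'
from h import *
plan((.6886,-.0029,.003))
E
```

```text
t 2.85 tcp [ 6.88e-01 -6.00e-04  8.21e-02] open 1.002 F [ 0.1 -0.3  1.3]
turn deg [-0.    0.74  0.09]
to (0.6886, -0.0029, 0.003) shift [-0.0011 -0.0021  0.0791] rows 2 per row [-0.0006 -0.0011  0.0396]
```

Call:
apply_moves([
  [[-0.001, -0.002, 0.03, 0, 0.5, 0, -1], [0, 0, 0.03, 0, 0, 0, -1], [0, 0, 0.013, 0, 0, 0, -1], [0, 0, 0, 0, 0, 0, -1], [0, 0, 0, 0, 0, 0, -1]],
])

```text
time: 3.35
eef_pos: [0.6958, -0.0034, 0.0228]
tcp_rot: [0.109, 0.994, -0.001, 0.012]
contact_force: [-1.0, 0.4, 0.1]
opening: 0.999
```

```bash
python3 - <<'E'
from h import *
plan((.6886,-.0029,.003))
E
```

```text
t 3.35 tcp [ 0.6958 -0.0034  0.0228] open 0.999 F [-1.   0.4  0.1]
turn deg [0.08 1.4  0.14]
to (0.6886, -0.0029, 0.003) shift [ 0.0071 -0.0011  0.0198] rows 1 per row [ 0.0071 -0.0011  0.0198]
```

Call:
apply_moves([
  [[0.007, -0.001, 0, 0, 1.4, 0, -1], [0, 0, 0.012, 0, 0, 0, -1], [0, 0, 0, 0, 0, 0, -1]],
])

```text
time: 3.65
eef_pos: [0.6909, -0.0031, 0.0152]
tcp_rot: [0.109, 0.994, 0.001, 0.003]
contact_force: [-0.3, -0.0, -0.7]
opening: 0.999
```

```bash
python3 - <<'E'
from h import *
plan((.6886,-.0029,.003))
E
```

```text
t 3.65 tcp [ 0.6909 -0.0031  0.0152] open 0.999 F [-0.3 -0.  -0.7]
turn deg [0.1  0.31 0.16]
to (0.6886, -0.0029, 0.003) shift [ 0.0023 -0.0003  0.0122] rows 1 per row [ 0.0023 -0.0003  0.0122]
```

Call:
apply_moves([
  [[0.003, 0, 0.009, 0, 0.4, 0, -1], [0, 0, 0.006, 0, 0, 0, -1], [0, 0, 0, 0, 0, 0, -1]],
])

```text
time: 3.95
eef_pos: [0.6881, -0.0024, -0.0007]
tcp_rot: [0.109, 0.994, 0.001, -0.001]
contact_force: [0.9, -0.2, -0.1]
opening: 0.997
```

```bash
python3 - <<'E'
from h import *
plan((.6886,-.0029,.003))
E
```

```text
t 3.95 tcp [ 0.6881 -0.0024 -0.0007] open 0.997 F [ 0.9 -0.2 -0.1]
turn deg [ 0.11 -0.08  0.16]
to (0.6886, -0.0029, 0.003) shift [-0.0006 -0.0004 -0.0037] rows 1 per row [-0.0006 -0.0004 -0.0037]
```

Call:
apply_moves([
  [[0, 0, -0.003, 0, 0, 0, 1], [0, 0, 0, 0, 0, 0, 1], [0, 0, 0, 0, 0, 0, 1], [0, 0, 0, 0, 0, 0, 1], [0, 0, 0, 0, 0, 0, 1], [0, 0, 0, 0, 0, 0, 1], [0, 0, 0, 0, 0, 0, 1], [0, 0, 0, 0, 0, 0, 1]],
], force=30)

```text
time: 4.75
eef_pos: [0.6882, -0.0024, 0.0023]
tcp_rot: [0.109, 0.994, 0.001, -0.001]
contact_force: [0.5, 0.5, -0.7]
opening: 0.461
```

```bash
python3 - <<'E'
from h import *
plan((.6886,-.0029,.003))
E
```

```text
t 4.75 tcp [ 0.6882 -0.0024  0.0023] open 0.461 F [ 0.5  0.5 -0.7]
turn deg [ 0.11 -0.08  0.16]
to (0.6886, -0.0029, 0.003) shift [-0.0005 -0.0004 -0.0007] rows 1 per row [-0.0005 -0.0004 -0.0007]
```

Call:
apply_moves([
  [[0, 0, -0.01, 0, 0, 0, 1], [0, 0, -0.03, 0, 0, 0, 1], [0, 0, -0.03, 0, 0, 0, 1], [0, 0, -0.04, 0, 0, 0, 1], [0, 0, -0.04, 0, 0, 0, 1], [0, 0, 0, 0, 0, 0, 1], [0, 0, 0, 0, 0, 0, 1]],
])

```text
time: 5.45
eef_pos: [0.6864, -0.0024, 0.1582]
tcp_rot: [0.109, 0.994, 0.001, -0.003]
contact_force: [-0.1, -0.0, -1.7]
opening: 0.462
```

```bash
python3 - <<'E'
from h import *
plan((.52,.05,.2),(.4627,.2919,.12))
snap('wrist','w2',(150,180,350,384),2.9)
c=ctrl.get_calibration('wrist');s=ctrl.get_state()
print([np.round((w2px(c,s['eef_pos']+[0,0,d])-[150,180])*2.9) for d in(0,.019)], R.from_quat(s['tcp_rot']).as_matrix().round(3).tolist())
E
```

```text
t 5.45 tcp [ 0.6864 -0.0024  0.1582] open 0.462 F [-0.1 -0.  -1.7]
turn deg [ 0.09 -0.39  0.16]
to (0.52, 0.05, 0.2) shift [ 0.1739  0.0145 -0.0418] rows 4 per row [ 0.0435  0.0036 -0.0105]
to (0.4627, 0.2919, 0.12) shift [0.1091 0.2234 0.08  ] rows 6 per row [0.0182 0.0372 0.0133]
[array([297., 197.]), array([298., 252.])] [[-0.976, 0.217, -0.004], [0.217, 0.976, 0.003], [0.005, 0.002, -1.0]]
```

View pics/w2.png

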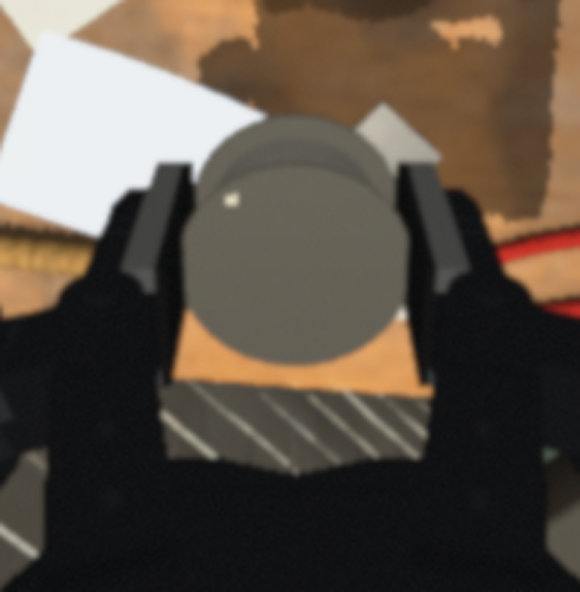

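```bash
cat >> h.py <<'E'
def held(u,v,dz):
    "offset of held thing's top centre from TCP in tool axes, from wrist pixel at height dz over TCP"
    c=ctrl.get_calibration('wrist');s=ctrl.get_state()
    w=px2w(c,u,v,s['eef_pos'][2]+dz)-s['eef_pos']
    print('held offset world',w.round(4),'tool',R.from_quat(s['tcp_rot']).inv().apply(w).round(4))
E
python3 - <<'E'
from h import *
held(150+295/2.9,180+264/2.9,.0197)
held(150+183/2.9,180+250/2.9,.0197);held(150+408/2.9,180+250/2.9,.0197)
held(150+295/2.9,180+165/2.9,.0197);held(150+295/2.9,180+364/2.9,.0197)
E
```

```text
held offset world [ 0.0019 -0.001   0.0197] tool [-0.002  -0.0005 -0.0197]
held offset world [-0.0053 -0.0197  0.0197] tool [ 0.0009 -0.0204 -0.0197]
held offset world [0.0035 0.0192 0.0197] tool [ 0.0009  0.0195 -0.0197]
held offset world [-0.0174  0.0033  0.0197] tool [ 0.0178 -0.0005 -0.0196]
held offset world [ 0.0233 -0.0057  0.0197] tool [-0.0239 -0.0005 -0.0198]
```

Call:
apply_moves([
  [[0.043, 0.004, -0.01, 0, -0.1, 0, 1], [0.043, 0.004, -0.01, 0, -0.1, 0, 1], [0.043, 0.004, -0.01, 0, -0.1, 0, 1], [0.043, 0.004, -0.01, 0, 0, 0, 1], [0.018, 0.037, 0, 0, 0, 0, 1], [0.018, 0.037, 0.008, 0, 0, 0, 1], [0.018, 0.037, 0.008, 0, 0, 0, 1], [0.018, 0.037, 0.008, 0, 0, 0, 1], [0.018, 0.037, 0.008, 0, 0, 0, 1], [0.018, 0.037, 0.008, 0, 0, 0, 1], [0, 0, 0, 0, 0, 0, 1], [0, 0, 0, 0, 0, 0, 1]],
])

```text
time: 6.7
eef_pos: [0.4445, 0.2982, 0.137]
tcp_rot: [0.111, 0.994, -0.003, -0.019]
contact_force: [0.5, 0.3, -1.0]
opening: 0.461
```

```bash
python3 - <<'E'
from h import *
plan((.4627,.2919,.08))
snap('wrist','w3',None,1.5)
c=ctrl.get_calibration('wrist')
for p in((.4627,.2919,.012),(.3841,.2764,.012)):print(np.round(w2px(c,p)*1.5))
E
```

```text
t 6.7 tcp [0.4445 0.2982 0.137 ] open 0.461 F [ 0.5  0.3 -1. ]
turn deg [-0.6  -2.1  -0.09]
to (0.4627, 0.2919, 0.08) shift [-0.0192 -0.0021  0.057 ] rows 2 per row [-0.0096 -0.0011  0.0285]
[377. 309.]
[326. 200.]
```

View pics/w3.png

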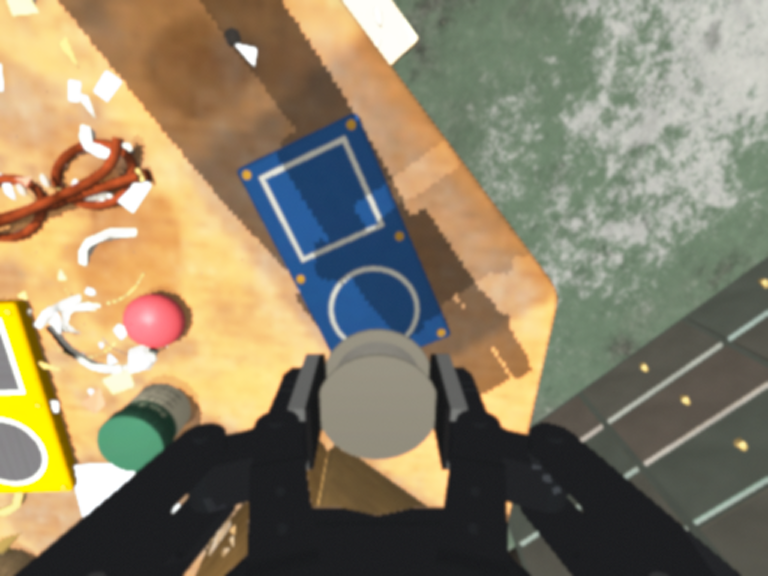

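Call:
apply_moves([
  [[-0.009, -0.001, 0.02, -0.6, -2.1, 0, 1], [-0.008, 0, 0.025, 0, 0, 0, 1], [0, 0, 0.015, 0, 0, 0, 1], [0, 0, 0, 0, 0, 0, 1], [0, 0, 0, 0, 0, 0, 1]],
])

```text
time: 7.25
eef_pos: [0.4627, 0.2875, 0.0747]
tcp_rot: [0.116, 0.993, -0.0, 0.001]
contact_force: [-0.0, -0.3, -0.6]
opening: 0.456
```

```bash
python3 - <<'E'
from h import *
plan((.4602,.2917,.03))
E
```

```text
t 7.25 tcp [0.4627 0.2875 0.0747] open 0.456 F [-0.  -0.3 -0.6]
turn deg [-0.03  0.07 -0.59]
to (0.4602, 0.2917, 0.03) shift [0.0034 0.0036 0.0447] rows 1 per row [0.0034 0.0036 0.0447]
```

Call:
apply_moves([
  [[0.003, 0.003, 0.012, 0, 0, 0, 1], [0, 0, 0.012, 0, 0, 0, 1], [0, 0, 0.012, 0, 0, 0, 1], [0, 0, 0.006, 0, 0, 0, 1], [0, 0, 0, 0, 0, 0, 1], [0, 0, 0, 0, 0, 0, 1]],
])

```text
time: 7.85
eef_pos: [0.462, 0.291, 0.0313]
tcp_rot: [0.116, 0.993, 0.0, 0.002]
contact_force: [-0.5, 0.5, -0.4]
opening: 0.459
```

```bash
python3 - <<'E'
from h import *
plan((.4602,.2917,.0148))
E
```

```text
t 7.85 tcp [0.462  0.291  0.0313] open 0.459 F [-0.5  0.5 -0.4]
turn deg [ 0.07  0.23 -0.67]
to (0.4602, 0.2917, 0.0148) shift [0.0019 0.0003 0.0165] rows 1 per row [0.0019 0.0003 0.0165]
```

Call:
apply_moves([
  [[0.002, 0.001, 0.007, 0, 0.2, 0, 1], [0, 0, 0.005, 0, 0, 0, 1], [0, 0, 0.003, 0, 0, 0, 1], [0, 0, 0, 0, 0, 0, 1], [0, 0, 0, 0, 0, 0, 1]],
])

```text
time: 8.35
eef_pos: [0.4608, 0.2931, 0.0158]
tcp_rot: [0.116, 0.993, 0.001, 0.001]
contact_force: [0.4, -0.2, -0.8]
opening: 0.458
```

```bash
python3 - <<'E'
from h import *
plan((.4602,.2917,.0148))
E
```

```text
t 8.35 tcp [0.4608 0.2931 0.0158] open 0.458 F [ 0.4 -0.2 -0.8]
turn deg [ 0.14  0.1  -0.65]
to (0.4602, 0.2917, 0.0148) shift [ 0.0003 -0.0015  0.001 ] rows 1 per row [ 0.0003 -0.0015  0.001 ]
```

Call:
apply_moves([
  [[0, -0.0015, 0.001, 0, 0, 0, 1], [0, 0, 0, 0, 0, 0, 1], [0, 0, 0, 0, 0, 0, -0.5], [0, 0, 0, 0, 0, 0, -0.5], [0, 0, 0, 0, 0, 0, -0.5], [0, 0, 0, 0, 0, 0, -0.5], [0, 0, -0.03, 0, 0, 0, -0.5], [0, 0, -0.04, 0, 0, 0, -1], [0, 0, -0.04, 0, 0, 0, -1], [0, -0.01, -0.03, 0, 0, 0, -1], [0, 0, 0, 0, 0, 0, -1], [0, 0, 0, 0, 0, 0, -1]],
])

```text
time: 9.55
eef_pos: [0.4579, 0.2812, 0.1604]
tcp_rot: [0.116, 0.993, 0.001, 0.001]
contact_force: [-0.1, -0.5, -0.8]
opening: 1.003
```

```bash
python3 - <<'E'
from h import *
plan((.5097,.1134,.12))
# top view check, arm may hide part
im=snap('top','t1',(90,130,250,280),3.7)
c=ctrl.get_calibration('top');print([((w2px(c,p)-[90,130])*3.7).round() for p in((.4627,.2919,.034),(.4627,.2919,.012),(.5097,.1134,.046))])
E
```

```text
t 9.55 tcp [0.4579 0.2812 0.1604] open 1.003 F [-0.1 -0.5 -0.8]
turn deg [ 0.15  0.12 -0.65]
to (0.5097, 0.1134, 0.12) shift [-0.0874 -0.1523  0.0404] rows 4 per row [-0.0219 -0.0381  0.0101]
[array([185., 269.]), array([195., 270.]), array([474., 191.])]
```

View pics/t1.png

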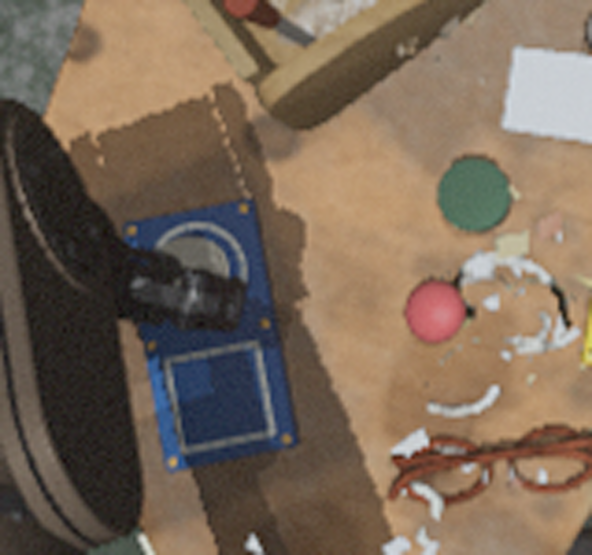

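Call:
apply_moves([
  [[-0.022, -0.038, 0.005, 0, 0, -0.2, -1], [-0.022, -0.038, 0.005, 0, 0, -0.2, -1], [-0.022, -0.038, 0.005, 0, 0, -0.2, -1], [-0.022, -0.038, 0.005, 0, 0, 0, -1], [0, 0, 0, 0, 0, 0, -1], [0, 0, 0, 0, 0, 0, -1]],
])

```text
time: 10.2
eef_pos: [0.5062, 0.1096, 0.1288]
tcp_rot: [0.109, 0.994, 0.0, -0.007]
contact_force: [0.3, 0.4, 0.0]
opening: 1.003
```

```bash
python3 - <<'E'
from h import *
plan((.5097,.1134,.012))
im=snap('wrist','w4',None,1.5)
c=ctrl.get_calibration('wrist')
for p in((.5097,.1134,.046),(.4627,.2919,.012),(.4627,.2919,.034)):print(np.round(w2px(c,p)*1.5))
E
```

```text
t 10.2 tcp [0.5062 0.1096 0.1288] open 1.003 F [0.3 0.4 0. ]
turn deg [-0.04 -0.77  0.21]
to (0.5097, 0.1134, 0.012) shift [-0.0026  0.0045  0.1168] rows 3 per row [-0.0009  0.0015  0.0389]
[386. 304.]
[664. 150.]
[690. 150.]
```

View pics/w4.png

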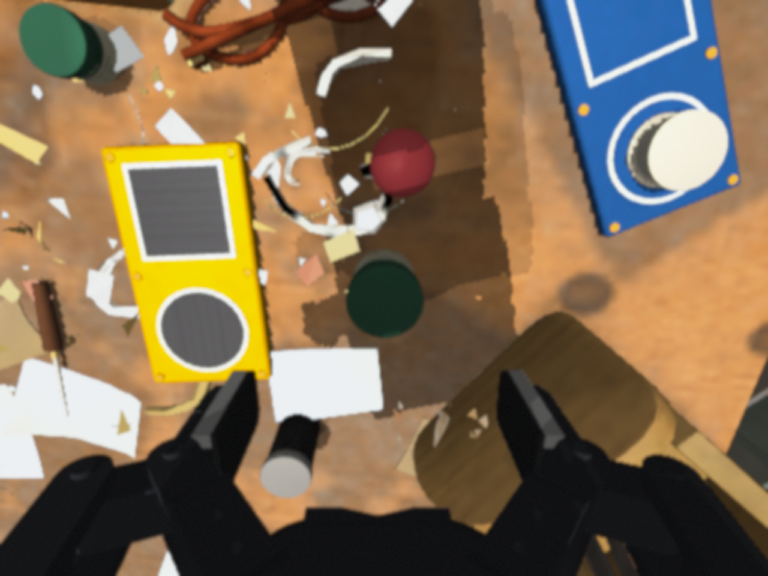

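Call:
apply_moves([
  [[-0.001, 0.004, 0.025, 0, -0.6, 0.2, -1], [0, 0, 0.025, 0, 0, 0, -1], [0, 0, 0.025, 0, 0, 0, -1], [0, 0, 0.015, 0, 0, 0, -1], [0, 0, 0.01, 0, 0, 0, -1], [0, 0, 0, 0, 0, 0, -1], [0, 0, 0, 0, 0, 0, -1]],
])

```text
time: 10.95
eef_pos: [0.5045, 0.1228, 0.0236]
tcp_rot: [0.104, 0.995, 0.0, -0.003]
contact_force: [0.7, -1.2, -0.3]
opening: 0.999
```

```bash
python3 - <<'E'
from h import *
plan((.5085,.113,.015))
E
```

```text
t 10.95 tcp [0.5045 0.1228 0.0236] open 0.999 F [ 0.7 -1.2 -0.3]
turn deg [-0.02 -0.29  0.78]
to (0.5085, 0.113, 0.015) shift [-0.0061 -0.0087  0.0086] rows 1 per row [-0.0061 -0.0087  0.0086]
```

Call:
apply_moves([
  [[-0.005, -0.008, 0.005, 0, 0, 0.3, -1], [0, 0, 0.005, 0, 0, 0, -1], [0, 0, 0, 0, 0, 0, -1], [0, 0, 0, 0, 0, 0, -1]],
])

```text
time: 11.35
eef_pos: [0.5102, 0.1136, 0.0156]
tcp_rot: [0.106, 0.994, 0.0, 0.0]
contact_force: [0.3, -0.4, 0.4]
opening: 0.998
```

```bash
python3 - <<'E'
from h import *
plan((.5085,.113,.015))
E
```

```text
t 11.35 tcp [0.5102 0.1136 0.0156] open 0.998 F [ 0.3 -0.4  0.4]
turn deg [0.05 0.02 0.49]
to (0.5085, 0.113, 0.015) shift [ 0.0016 -0.0009  0.0006] rows 1 per row [ 0.0016 -0.0009  0.0006]
```

Call:
apply_moves([
  [[0.001, 0, 0, 0, 0, 0, 1], [0, 0, 0, 0, 0, 0, 1], [0, 0, 0, 0, 0, 0, 1], [0, 0, 0, 0, 0, 0, 1], [0, 0, 0, 0, 0, 0, 1], [0, 0, 0, 0, 0, 0, 1], [0, 0, 0, 0, 0, 0, 1], [0, 0, 0, 0, 0, 0, 1]],
], force=30)

```text
time: 12.15
eef_pos: [0.5098, 0.1136, 0.0165]
tcp_rot: [0.107, 0.994, 0.001, 0.001]
contact_force: [0.4, -0.4, 0.2]
opening: 0.515
```

```bash
python3 - <<'E'
from h import *
plan((.5085,.113,.13),(.3841,.2764,.13))
E
```

```text
t 12.15 tcp [0.5098 0.1136 0.0165] open 0.515 F [ 0.4 -0.4  0.2]
turn deg [0.07 0.11 0.46]
to (0.5085, 0.113, 0.13) shift [ 0.0012 -0.0009 -0.1135] rows 3 per row [ 0.0004 -0.0003 -0.0378]
to (0.3841, 0.2764, 0.13) shift [0.1573 0.1321 0.    ] rows 5 per row [0.0315 0.0264 0.    ]
```

Call:
apply_moves([
  [[0, 0, -0.02, 0, 0, 0, 1], [0, 0, -0.04, 0, 0, 0, 1], [0, 0, -0.04, 0, 0, 0, 1], [0, 0, -0.02, 0, 0, 0, 1], [0.031, 0.026, 0, 0, 0, 0, 1], [0.031, 0.026, 0, 0, 0, 0, 1], [0.031, 0.026, 0, 0, 0, 0, 1], [0.031, 0.026, 0, 0, 0, 0, 1], [0.027, 0.025, 0, 0, 0, 0, 1], [0, 0, 0, 0, 0, 0, 1], [0, 0, 0, 0, 0, 0, 1]],
])

```text
time: 13.25
eef_pos: [0.3842, 0.2764, 0.1406]
tcp_rot: [0.108, 0.994, 0.001, -0.0]
contact_force: [-0.5, 0.1, -1.1]
opening: 0.515
```

```bash
python3 - <<'E'
from h import *
plan((.3841,.2764,.1))
im=snap('wrist','w5',(120,80,380,340),2.25)
c=ctrl.get_calibration('wrist')
for p in((.3841,.2764,.012),ctrl.get_state()['eef_pos']+[0,0,.0295]):print(np.round((w2px(c,p)-[120,80])*2.25))
E
```

```text
t 13.25 tcp [0.3842 0.2764 0.1406] open 0.515 F [-0.5  0.1 -1.1]
turn deg [ 0.13 -0.03  0.28]
to (0.3841, 0.2764, 0.1) shift [0.0001 0.     0.0406] rows 1 per row [0.0001 0.     0.0406]
[297. 230.]
[299. 449.]
```

View pics/w5.png

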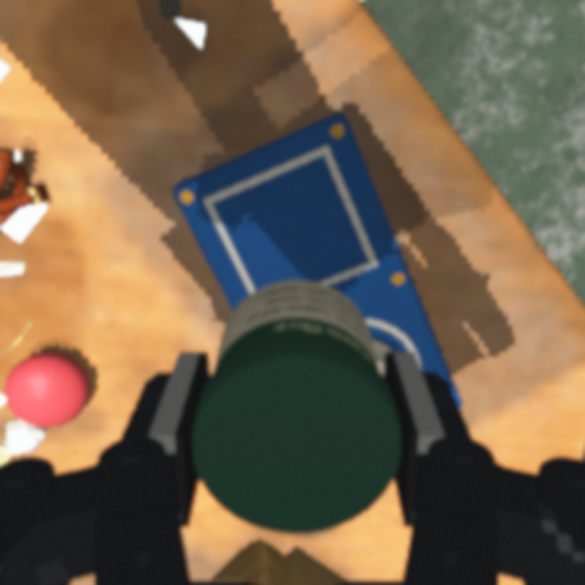

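Call:
apply_moves([
  [[-0.001, 0, 0.025, 0, 0, 0, 1], [0, 0, 0.025, 0, 0, 0, 1], [0, 0, 0.02, 0, 0, 0, 1], [0, 0, 0.01, 0, 0, 0, 1], [0, 0, 0, 0, 0, 0, 1], [0, 0, 0, 0, 0, 0, 1]],
])

```text
time: 13.9
eef_pos: [0.3913, 0.2722, 0.0597]
tcp_rot: [0.113, 0.994, 0.002, 0.002]
contact_force: [0.1, 0.7, -1.0]
opening: 0.514
```

```bash
python3 - <<'E'
from h import *
plan((.3861,.2757,.0295))
E
```

```text
t 13.9 tcp [0.3913 0.2722 0.0597] open 0.514 F [ 0.1  0.7 -1. ]
turn deg [ 0.22  0.19 -0.29]
to (0.3861, 0.2757, 0.0295) shift [0.0058 0.0023 0.0302] rows 1 per row [0.0058 0.0023 0.0302]
```

Call:
apply_moves([
  [[0.006, 0.002, 0.012, 0, 0, 0, 1], [0, 0, 0.009, 0, 0, 0, 1], [0, 0, 0.003, 0, 0, 0, 1], [0, 0, 0, 0, 0, 0, 1], [0, 0, 0, 0, 0, 0, 1]],
])

```text
time: 14.4
eef_pos: [0.3876, 0.2765, 0.0362]
tcp_rot: [0.113, 0.994, 0.003, 0.004]
contact_force: [1.0, 0.4, -0.4]
opening: 0.51
```

```bash
python3 - <<'E'
from h import *
plan((.3861,.2757,.0295))
E
```

```text
t 14.4 tcp [0.3876 0.2765 0.0362] open 0.51 F [ 1.   0.4 -0.4]
turn deg [ 0.39  0.42 -0.31]
to (0.3861, 0.2757, 0.0295) shift [ 0.0013 -0.0011  0.0067] rows 1 per row [ 0.0013 -0.0011  0.0067]
```

Call:
apply_moves([
  [[0.002, -0.001, 0.004, 0.3, 0.4, 0, 1], [0, 0, 0.002, 0, 0, 0, 1], [0, 0, 0, 0, 0, 0, 1], [0, 0, 0, 0, 0, 0, 1]],
])

```text
time: 14.8
eef_pos: [0.3858, 0.2763, 0.0304]
tcp_rot: [0.113, 0.994, 0.001, 0.001]
contact_force: [0.7, -0.2, -0.3]
opening: 0.517
```

```bash
python3 - <<'E'
from h import *
plan((.3861,.2757,.0295))
E
```

```text
t 14.8 tcp [0.3858 0.2763 0.0304] open 0.517 F [ 0.7 -0.2 -0.3]
turn deg [ 0.11  0.05 -0.29]
to (0.3861, 0.2757, 0.0295) shift [-0.0004 -0.0005  0.0009] rows 1 per row [-0.0004 -0.0005  0.0009]
```

Call:
apply_moves([
  [[0, 0, 0.001, 0, 0, 0, 1], [0, 0, 0, 0, 0, 0, -0.5], [0, 0, 0, 0, 0, 0, -0.5], [0, 0, 0, 0, 0, 0, -0.5], [0, 0, 0, 0, 0, 0, -0.5], [0, 0, -0.03, 0, 0, 0, -0.5], [0, 0, -0.04, 0, 0, 0, -1], [0, 0, -0.04, 0, 0, 0, -1], [0, 0, -0.03, 0, 0, 0, -1], [0, 0, 0, 0, 0, 0, -1]],
])

```text
time: 15.8
eef_pos: [0.3851, 0.2756, 0.1739]
tcp_rot: [0.113, 0.994, 0.0, -0.001]
contact_force: [0.5, 0.4, 0.8]
opening: 1.0
```

```bash
python3 - <<'E'
from h import *
plan((.48,.06,.17),(.605,.0265,.15))
E
```

```text
t 15.8 tcp [0.3851 0.2756 0.1739] open 1.0 F [0.5 0.4 0.8]
turn deg [ 0.02 -0.08 -0.31]
to (0.48, 0.06, 0.17) shift [-0.14   -0.1895  0.0039] rows 5 per row [-0.028  -0.0379  0.0008]
to (0.605, 0.0265, 0.15) shift [-0.1293 -0.0052  0.02  ] rows 3 per row [-0.0431 -0.0017  0.0067]
```

Call:
apply_moves([
  [[-0.028, -0.038, 0, 0, 0, 0, -1], [-0.028, -0.038, 0, 0, 0, 0, -1], [-0.028, -0.038, 0, 0, 0, 0, -1], [-0.028, -0.038, 0, 0, 0, 0, -1], [-0.028, -0.038, 0, 0, 0, 0, -1], [-0.032, -0.002, 0.005, 0, 0, 0, -1], [-0.032, -0.002, 0.005, 0, 0, 0, -1], [-0.032, -0.002, 0.005, 0, 0, 0, -1], [-0.032, 0, 0.005, 0, 0, 0, -1], [0, 0, 0, 0, 0, 0, -1], [0, 0, 0, 0, 0, 0, -1]],
])

```text
time: 16.9
eef_pos: [0.6058, 0.0157, 0.1425]
tcp_rot: [0.112, 0.994, 0.001, -0.005]
contact_force: [-0.5, 0.1, -0.3]
opening: 1.001
```

```bash
python3 - <<'E'
from h import *
plan((.609,.0267,.02))
im=snap('wrist','w6',None,1.5)
c=ctrl.get_calibration('wrist')
for p in((.6081,.0277,.054),(.6298,-.0738,.026),(.5148,-.0121,.012),(.436,.0021,.012),(.3841,.2764,.058),(.3841,.2764,.012)):print(np.round(w2px(c,p)*1.5))
E
```

```text
t 16.9 tcp [0.6058 0.0157 0.1425] open 1.001 F [-0.5  0.1 -0.3]
turn deg [ 0.08 -0.61 -0.17]
to (0.609, 0.0267, 0.02) shift [-0.0007  0.0115  0.1225] rows 3 per row [-0.0002  0.0038  0.0408]
[399. 295.]
[258. 342.]
[302. 148.]
[287.  -3.]
[ 927. -393.]
[ 807. -275.]
```

View pics/w6.png

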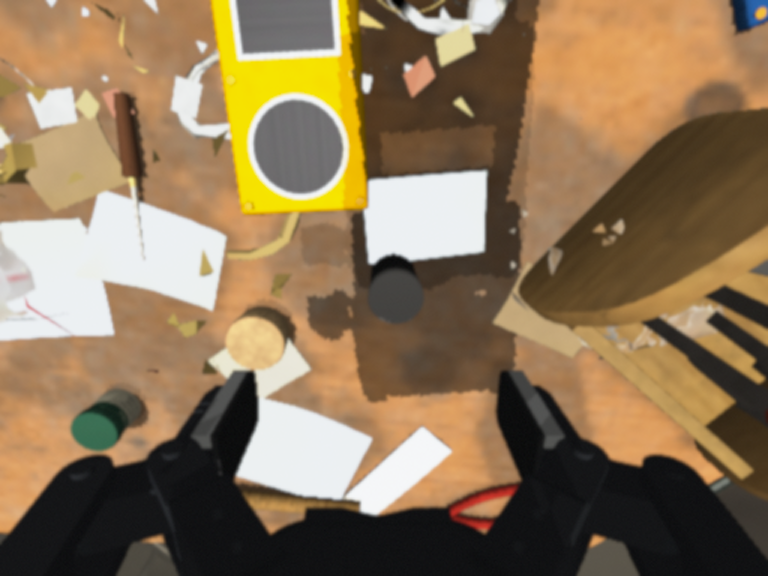

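Call:
apply_moves([
  [[0, 0.01, 0.01, 0, -0.5, 0, -0.4], [0, 0, 0.025, 0, 0, 0, -0.4], [0, 0, 0.02, 0, 0, 0, -0.4], [0, 0, 0, 0, 0, 0, -0.4], [0, 0, 0, 0, 0, 0, -0.4]],
])

```text
time: 17.45
eef_pos: [0.6037, 0.0306, 0.0855]
tcp_rot: [0.111, 0.994, 0.001, -0.0]
contact_force: [0.0, -0.2, -0.9]
opening: 0.701
```

```bash
python3 - <<'E'
from h import *
plan((.608,.0267,.025))
E
```

```text
t 17.45 tcp [0.6037 0.0306 0.0855] open 0.701 F [ 0.  -0.2 -0.9]
turn deg [ 0.14 -0.02  0.01]
to (0.608, 0.0267, 0.025) shift [-0.0051 -0.0029  0.0605] rows 2 per row [-0.0025 -0.0014  0.0303]
```

Call:
apply_moves([
  [[-0.005, -0.003, 0, 0, 0, 0, -0.4], [0, 0, 0.02, 0, 0, 0, -0.4], [0, 0, 0.02, 0, 0, 0, -0.4], [0, 0, 0.012, 0, 0, 0, -0.4], [0, 0, 0.005, 0, 0, 0, -0.4], [0, 0, 0, 0, 0, 0, -0.4], [0, 0, 0, 0, 0, 0, -0.4]],
])

```text
time: 18.15
eef_pos: [0.6144, 0.0263, 0.0355]
tcp_rot: [0.11, 0.994, 0.001, 0.008]
contact_force: [0.6, 1.1, -0.2]
opening: 0.699
```

```bash
python3 - <<'E'
from h import *
plan((.608,.0267,.025))
E
```

```text
t 18.15 tcp [0.6144 0.0263 0.0355] open 0.699 F [ 0.6  1.1 -0.2]
turn deg [0.22 0.88 0.07]
to (0.608, 0.0267, 0.025) shift [ 0.0064 -0.001   0.0105] rows 1 per row [ 0.0064 -0.001   0.0105]
```

Call:
apply_moves([
  [[0.006, -0.001, 0.005, 0, 0.8, 0, -0.4], [0, 0, 0.006, 0, 0, 0, -0.4], [0, 0, 0, 0, 0, 0, -0.4], [0, 0, 0, 0, 0, 0, -0.4]],
])

```text
time: 18.55
eef_pos: [0.6094, 0.0264, 0.0258]
tcp_rot: [0.11, 0.994, 0.002, 0.002]
contact_force: [0.9, 0.5, -0.2]
opening: 0.703
```

```bash
python3 - <<'E'
from h import *
plan((.608,.0267,.025))
E
```

```text
t 18.55 tcp [0.6094 0.0264 0.0258] open 0.703 F [ 0.9  0.5 -0.2]
turn deg [0.24 0.22 0.07]
to (0.608, 0.0267, 0.025) shift [ 0.0014 -0.0001  0.0008] rows 1 per row [ 0.0014 -0.0001  0.0008]
```

Call:
apply_moves([
  [[0.001, 0, 0, 0.2, 0.2, 0, -0.4], [0, 0, 0, 0, 0, 0, 1], [0, 0, 0, 0, 0, 0, 1], [0, 0, 0, 0, 0, 0, 1], [0, 0, 0, 0, 0, 0, 1], [0, 0, 0, 0, 0, 0, 1], [0, 0, 0, 0, 0, 0, 1], [0, 0, 0, 0, 0, 0, 1]],
], force=30)

```text
time: 19.35
eef_pos: [0.6086, 0.0267, 0.0262]
tcp_rot: [0.11, 0.994, 0.0, 0.0]
contact_force: [0.6, -0.5, 0.7]
opening: 0.371
```

```bash
python3 - <<'E'
from h import *
plan((.608,.0267,.13),(.5146,-.0128,.13))
E
```

```text
t 19.35 tcp [0.6086 0.0267 0.0262] open 0.371 F [ 0.6 -0.5  0.7]
turn deg [0.03 0.05 0.08]
to (0.608, 0.0267, 0.13) shift [ 6.000e-04 -1.000e-04 -1.038e-01] rows 3 per row [ 0.0002 -0.     -0.0346]
to (0.5146, -0.0128, 0.13) shift [ 0.0824 -0.0591  0.    ] rows 3 per row [ 0.0275 -0.0197  0.    ]
```

Call:
apply_moves([
  [[0, 0, -0.02, 0, 0, 0, 1], [0, 0, -0.035, 0, 0, 0, 1], [0, 0, -0.035, 0, 0, 0, 1], [0, 0, -0.01, 0, 0, 0, 1], [0.027, -0.02, 0, 0, 0, 0, 1], [0.027, -0.02, 0, 0, 0, 0, 1], [0.025, -0.018, 0, 0, 0, 0, 1], [0, 0, 0, 0, 0, 0, 1], [0, 0, 0, 0, 0, 0, 1]],
])

```text
time: 20.25
eef_pos: [0.5135, -0.0132, 0.1242]
tcp_rot: [0.11, 0.994, 0.0, -0.003]
contact_force: [0.0, 0.5, 0.1]
opening: 0.369
```

```bash
python3 - <<'E'
from h import *
plan((.5146,-.0128,.1))
im=snap('wrist','w7',(120,80,380,340),2.25)
c=ctrl.get_calibration('wrist')
for p in((.5148,-.0121,.012),ctrl.get_state()['eef_pos']+[0,0,.0278]):print(np.round((w2px(c,p)-[120,80])*2.25))
E
```

```text
t 20.25 tcp [ 0.5135 -0.0132  0.1242] open 0.369 F [0.  0.5 0.1]
turn deg [ 0.   -0.34  0.11]
to (0.5146, -0.0128, 0.1) shift [-0.001   0.0007  0.0242] rows 1 per row [-0.001   0.0007  0.0242]
[300. 247.]
[299. 444.]
```

View pics/w7.png

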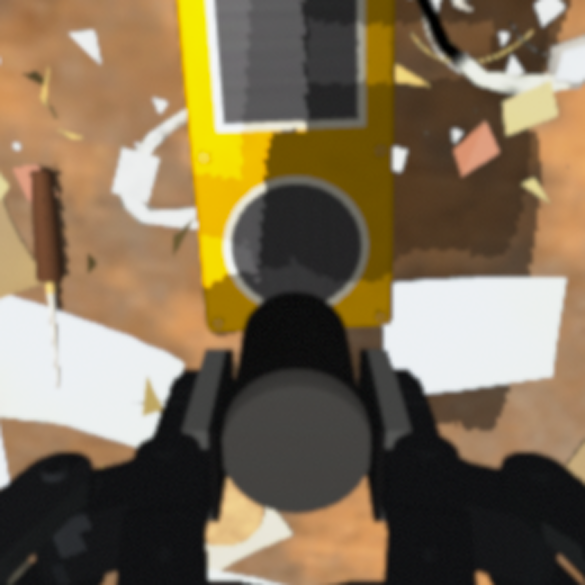

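Call:
apply_moves([
  [[-0.001, 0.001, 0.02, 0, -0.3, 0, 1], [0, 0, 0.02, 0, 0, 0, 1], [0, 0, 0.02, 0, 0, 0, 1], [0, 0, 0.01, 0, 0, 0, 1], [0, 0, 0, 0, 0, 0, 1], [0, 0, 0, 0, 0, 0, 1]],
])

```text
time: 20.9
eef_pos: [0.5202, -0.0111, 0.0517]
tcp_rot: [0.108, 0.994, 0.0, 0.001]
contact_force: [0.4, -0.1, -0.0]
opening: 0.369
```

```bash
python3 - <<'E'
from h import *
plan((.5142,-.0128,.039))
E
```

```text
t 20.9 tcp [ 0.5202 -0.0111  0.0517] open 0.369 F [ 0.4 -0.1 -0. ]
turn deg [0.03 0.14 0.28]
to (0.5142, -0.0128, 0.039) shift [ 0.0054 -0.003   0.0127] rows 1 per row [ 0.0054 -0.003   0.0127]
```

Call:
apply_moves([
  [[0.006, -0.003, 0.004, 0, 0, 0, 1], [0, 0, 0.004, 0, 0, 0, 1], [0, 0, 0, 0, 0, 0, 1], [0, 0, 0, 0, 0, 0, 1]],
])

```text
time: 21.3
eef_pos: [0.5152, -0.0131, 0.0456]
tcp_rot: [0.108, 0.994, -0.0, 0.004]
contact_force: [0.4, 0.2, -0.2]
opening: 0.369
```

```bash
python3 - <<'E'
from h import *
plan((.5142,-.0128,.039))
E
```

```text
t 21.3 tcp [ 0.5152 -0.0131  0.0456] open 0.369 F [ 0.4  0.2 -0.2]
turn deg [0.03 0.42 0.3 ]
to (0.5142, -0.0128, 0.039) shift [0.0011 0.0001 0.0066] rows 1 per row [0.0011 0.0001 0.0066]
```

Call:
apply_moves([
  [[0.001, 0, 0.004, 0, 0.4, 0, 1], [0, 0, 0.002, 0, 0, 0, 1], [0, 0, 0, 0, 0, 0, 1], [0, 0, 0, 0, 0, 0, 1]],
])

```text
time: 21.7
eef_pos: [0.5148, -0.0131, 0.0399]
tcp_rot: [0.108, 0.994, 0.0, 0.001]
contact_force: [-0.2, 0.0, -0.4]
opening: 0.369
```

```bash
python3 - <<'E'
from h import *
plan((.5142,-.0128,.039))
E
```

```text
t 21.7 tcp [ 0.5148 -0.0131  0.0399] open 0.369 F [-0.2  0.  -0.4]
turn deg [0.03 0.08 0.29]
to (0.5142, -0.0128, 0.039) shift [0.0006 0.0002 0.0009] rows 1 per row [0.0006 0.0002 0.0009]
```

Call:
apply_moves([
  [[0.0005, 0, 0.0015, 0, 0, 0, 1], [0, 0, 0, 0, 0, 0, 1], [0, 0, 0, 0, 0, 0, -0.5], [0, 0, 0, 0, 0, 0, -0.5], [0, 0, 0, 0, 0, 0, -0.5], [0, 0, 0, 0, 0, 0, -0.5], [0, 0, -0.03, 0, 0, 0, -0.5], [0, 0, -0.04, 0, 0, 0, -1], [0, 0, -0.04, 0, 0, 0, -1], [0, 0, 0, 0, 0, 0, -1], [0, 0, 0, 0, 0, 0, -1]],
])

```text
time: 22.8
eef_pos: [0.5132, -0.0128, 0.1512]
tcp_rot: [0.108, 0.994, 0.0, -0.001]
contact_force: [-0.3, -0.1, -1.2]
opening: 0.999
```

```bash
python3 - <<'E'
from h import *
plan((.6297,-.0746,.13),(.6297,-.0746,.004))
E
```

```text
t 22.8 tcp [ 0.5132 -0.0128  0.1512] open 0.999 F [-0.3 -0.1 -1.2]
turn deg [ 0.04 -0.09  0.29]
to (0.6297, -0.0746, 0.13) shift [-0.1272 -0.0347  0.0212] rows 3 per row [-0.0424 -0.0116  0.0071]
to (0.6297, -0.0746, 0.004) shift [0.    0.    0.126] rows 3 per row [0.    0.    0.042]
```

Call:
apply_moves([
  [[-0.032, -0.009, 0, 0, 0, 0, -1], [-0.032, -0.009, 0, 0, 0, 0, -1], [-0.032, -0.009, 0, 0, 0, 0, -1], [-0.031, -0.009, 0, 0, 0, 0, -1], [0, 0, 0.025, 0, 0, 0, -1], [0, 0, 0.025, 0, 0, 0, -1], [0, 0, 0.02, 0, 0, 0, -1], [0, 0, 0, 0, 0, 0, -1], [0, 0, 0, 0, 0, 0, -1]],
])

```text
time: 23.7
eef_pos: [0.6273, -0.0761, 0.0648]
tcp_rot: [0.108, 0.994, 0.002, -0.009]
contact_force: [0.6, -0.4, 0.2]
opening: 0.996
```

```bash
python3 - <<'E'
from h import *
plan((.6297,-.0746,.005))
E
```

```text
t 23.7 tcp [ 0.6273 -0.0761  0.0648] open 0.996 F [ 0.6 -0.4  0.2]
turn deg [ 0.1  -1.1   0.28]
to (0.6297, -0.0746, 0.005) shift [-0.002   0.002   0.0598] rows 2 per row [-0.001   0.001   0.0299]
```

Call:
apply_moves([
  [[-0.002, 0.002, 0.015, 0, -1.1, 0.2, -1], [0, 0, 0.02, 0, 0, 0, -1], [0, 0, 0.01, 0, 0, 0, -1], [0, 0, 0, 0, 0, 0, -1], [0, 0, 0, 0, 0, 0, -1]],
])

```text
time: 24.2
eef_pos: [0.632, -0.0747, 0.0227]
tcp_rot: [0.11, 0.994, 0.0, 0.003]
contact_force: [0.5, -0.5, 0.2]
opening: 0.998
```

```bash
python3 - <<'E'
from h import *
plan((.6297,-.0746,.005))
E
```

```text
t 24.2 tcp [ 0.632  -0.0747  0.0227] open 0.998 F [ 0.5 -0.5  0.2]
turn deg [0.08 0.38 0.1 ]
to (0.6297, -0.0746, 0.005) shift [ 0.0023 -0.0004  0.0177] rows 1 per row [ 0.0023 -0.0004  0.0177]
```

Call:
apply_moves([
  [[0.003, 0, 0.007, 0, 0.3, 0, -1], [0, 0, 0.007, 0, 0, 0, -1], [0, 0, 0.003, 0, 0, 0, -1], [0, 0, 0, 0, 0, 0, -1], [0, 0, 0, 0, 0, 0, -1]],
])

```text
time: 24.7
eef_pos: [0.6309, -0.0746, 0.0075]
tcp_rot: [0.11, 0.994, 0.0, 0.003]
contact_force: [-0.0, -0.0, 0.4]
opening: 1.0
```

```bash
python3 - <<'E'
from h import *
plan((.6297,-.0746,.005))
E
```

```text
t 24.7 tcp [ 0.6309 -0.0746  0.0075] open 1.0 F [-0.  -0.   0.4]
turn deg [0.06 0.34 0.11]
to (0.6297, -0.0746, 0.005) shift [ 0.0012 -0.0003  0.0025] rows 1 per row [ 0.0012 -0.0003  0.0025]
```

Call:
apply_moves([
  [[0.001, 0, 0.004, 0, 0.3, 0, -1], [0, 0, 0, 0, 0, 0, -1], [0, 0, 0, 0, 0, 0, 1], [0, 0, 0, 0, 0, 0, 1], [0, 0, 0, 0, 0, 0, 1], [0, 0, 0, 0, 0, 0, 1], [0, 0, 0, 0, 0, 0, 1], [0, 0, 0, 0, 0, 0, 1], [0, 0, 0, 0, 0, 0, 1]],
], force=25)

```text
time: 25.6
eef_pos: [0.6304, -0.0745, 0.0039]
tcp_rot: [0.11, 0.994, 0.0, 0.001]
contact_force: [0.3, 0.2, -0.6]
opening: 0.465
```

```bash
python3 - <<'E'
from h import *
plan((.6297,-.0746,.16),(.48,-.09,.16),(.436,.0015,.16))
E
```

```text
t 25.6 tcp [ 0.6304 -0.0745  0.0039] open 0.465 F [ 0.3  0.2 -0.6]
turn deg [0.06 0.09 0.11]
to (0.6297, -0.0746, 0.16) shift [ 0.0007 -0.0002 -0.1561] rows 4 per row [ 0.0002 -0.0001 -0.039 ]
to (0.48, -0.09, 0.16) shift [ 0.1427 -0.0479  0.    ] rows 4 per row [ 0.0357 -0.012   0.    ]
to (0.436, 0.0015, 0.16) shift [0.063  0.0796 0.    ] rows 3 per row [0.021  0.0265 0.    ]
```

Call:
apply_moves([
  [[0, 0, -0.02, 0, 0, 0, 1], [0, 0, -0.04, 0, 0, 0, 1], [0, 0, -0.04, 0, 0, 0, 1], [0, 0, -0.03, 0, 0, 0, 1], [0.034, 0.005, 0, 0, 0, 0, 1], [0.034, 0.005, 0, 0, 0, 0, 1], [0.034, 0.005, 0, 0, 0, 0, 1], [0.034, 0.005, 0, 0, 0, 0, 1], [0.034, 0.005, 0, 0, 0, 0, 1], [0.032, 0.005, 0, 0, 0, 0, 1], [0, 0, 0, 0, 0, 0, 1], [0, 0, 0, 0, 0, 0, 1]],
])

```text
time: 26.8
eef_pos: [0.4324, 0.001, 0.1379]
tcp_rot: [0.11, 0.994, 0.0, 0.001]
contact_force: [0.3, -0.9, -0.8]
opening: 0.469
```

```bash
python3 - <<'E'
from h import *
plan((.436,.0015,.1))
im=snap('wrist','w8',(120,80,380,340),2.25)
c=ctrl.get_calibration('wrist')
for p in((.436,.0021,.012),ctrl.get_state()['eef_pos']+[0,0,.0221]):print(np.round((w2px(c,p)-[120,80])*2.25))
E
```

```text
t 26.8 tcp [0.4324 0.001  0.1379] open 0.469 F [ 0.3 -0.9 -0.8]
turn deg [0.07 0.16 0.06]
to (0.436, 0.0015, 0.1) shift [-0.0034  0.0013  0.0379] rows 1 per row [-0.0034  0.0013  0.0379]
[301. 239.]
[299. 429.]
```

View pics/w8.png

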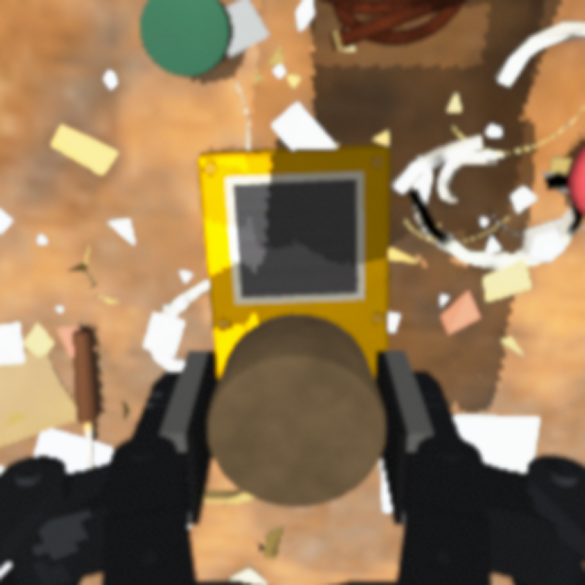

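Call:
apply_moves([
  [[-0.002, 0.001, 0.02, 0, 0, 0, 1], [0, 0, 0.025, 0, 0, 0, 1], [0, 0, 0.025, 0, 0, 0, 1], [0, 0, 0.015, 0, 0, 0, 1], [0, 0, 0.01, 0, 0, 0, 1], [0, 0, 0, 0, 0, 0, 1], [0, 0, 0, 0, 0, 0, 1]],
])

```text
time: 27.55
eef_pos: [0.4453, -0.0023, 0.0428]
tcp_rot: [0.111, 0.994, -0.0, 0.006]
contact_force: [-0.0, 0.3, -0.4]
opening: 0.47
```

```bash
python3 - <<'E'
from h import *
plan((.436,.0014,.0165))
E
```

```text
t 27.55 tcp [ 0.4453 -0.0023  0.0428] open 0.47 F [-0.   0.3 -0.4]
turn deg [ 0.05  0.68 -0.1 ]
to (0.436, 0.0014, 0.0165) shift [0.0099 0.0016 0.0263] rows 1 per row [0.0099 0.0016 0.0263]
```

Call:
apply_moves([
  [[0.01, 0.002, 0.01, 0, 0.6, 0, 1], [0, 0, 0.008, 0, 0, 0, 1], [0, 0, 0.003, 0, 0, 0, 1], [0, 0, 0, 0, 0, 0, 1], [0, 0, 0, 0, 0, 0, 1]],
])

```text
time: 28.05
eef_pos: [0.4373, 0.0018, 0.0221]
tcp_rot: [0.111, 0.994, 0.0, 0.003]
contact_force: [0.5, 0.3, -0.3]
opening: 0.468
```

```bash
python3 - <<'E'
from h import *
plan((.436,.0014,.0165))
E
```

```text
t 28.05 tcp [0.4373 0.0018 0.0221] open 0.468 F [ 0.5  0.3 -0.3]
turn deg [ 0.05  0.3  -0.09]
to (0.436, 0.0014, 0.0165) shift [ 0.0012 -0.0007  0.0056] rows 1 per row [ 0.0012 -0.0007  0.0056]
```

Call:
apply_moves([
  [[0.0015, -0.0005, 0.004, 0, 0.3, 0, 1], [0, 0, 0.002, 0, 0, 0, 1], [0, 0, 0, 0, 0, 0, 1], [0, 0, 0, 0, 0, 0, 1]],
])

```text
time: 28.45
eef_pos: [0.4363, 0.0015, 0.0163]
tcp_rot: [0.111, 0.994, 0.0, 0.001]
contact_force: [-0.7, -0.3, -0.4]
opening: 0.467
```

```bash
python3 - <<'E'
from h import *
plan((.436,.0014,.0165))
E
```

```text
t 28.45 tcp [0.4363 0.0015 0.0163] open 0.467 F [-0.7 -0.3 -0.4]
turn deg [ 0.05  0.07 -0.09]
to (0.436, 0.0014, 0.0165) shift [ 0.0003 -0.0001 -0.0002] rows 1 per row [ 0.0003 -0.0001 -0.0002]
```

Release, rise, then swing back towards the start so that the top camera sees both boards.

Call:
apply_moves([
  [[0, 0, 0.0005, 0, 0, 0, 1], [0, 0, 0, 0, 0, 0, -0.5], [0, 0, 0, 0, 0, 0, -0.5], [0, 0, 0, 0, 0, 0, -0.5], [0, 0, 0, 0, 0, 0, -0.5], [0, 0, -0.02, 0, 0, 0, -0.5], [0, 0, -0.04, 0, 0, 0, -0.5], [0, 0, -0.04, 0, 0, 0, -1], [0, 0, -0.04, 0, 0, 0, -1], [0, 0, -0.03, 0, 0, 0, -1], [0, 0, -0.02, 0, 0, 0, -1]],
])

```text
time: 29.55
eef_pos: [0.433, 0.0019, 0.2091]
tcp_rot: [0.111, 0.994, 0.001, -0.004]
contact_force: [0.7, -0.2, -0.1]
opening: 1.001
```

```bash
python3 - <<'E'
from h import *
plan((.4,.3,.23),(.2,.6,.23))
E
```

```text
t 29.55 tcp [0.433  0.0019 0.2091] open 1.001 F [ 0.7 -0.2 -0.1]
turn deg [ 0.05 -0.51 -0.1 ]
to (0.4, 0.3, 0.23) shift [ 0.0977  0.2835 -0.0209] rows 7 per row [ 0.014   0.0405 -0.003 ]
to (0.2, 0.6, 0.23) shift [0.2611 0.2487 0.    ] rows 8 per row [0.0326 0.0311 0.    ]
```

Call:
apply_moves([
  [[0, 0, -0.02, 0, 0, 0, -1], [0.008, 0.042, -0.01, 0, 0, 0, -1], [0.008, 0.042, -0.005, 0, 0, 0, -1], [0.012, 0.042, 0, 0, 0, 0, -1], [0.014, 0.04, 0, 0, 0, 0, -1], [0.014, 0.04, 0, 0, 0, 0, -1], [0.016, 0.04, 0, 0, 0, 0, -1], [0.02, 0.04, 0, 0, 0, 0, -1], [0.025, 0.035, 0, 0, 0, 0, -1], [0.03, 0.035, 0, 0, 0, 0, -1], [0.032, 0.032, 0, 0, 0, 0, -1], [0.032, 0.032, 0, 0, 0, 0, -1]],
])

```text
time: 30.75
eef_pos: [0.3244, 0.4718, 0.2523]
tcp_rot: [0.118, 0.993, 0.001, 0.005]
contact_force: [0.5, 0.3, -0.3]
opening: 1.003
```

Call:
apply_moves([
  [[0.032, 0.03, 0, 0, 0, 0, -1], [0.032, 0.03, 0, 0, 0, 0, -1], [0.032, 0.03, 0, 0, 0, 0, -1], [0.032, 0.03, 0, 0, 0, 0, -1], [0, 0, 0, 0, 0, 0, -1], [0, 0, 0, 0, 0, 0, -1]],
])

```text
time: 31.35
eef_pos: [0.2182, 0.6278, 0.2491]
tcp_rot: [0.115, 0.993, 0.0, 0.004]
contact_force: [0.2, -0.1, -0.4]
opening: 1.002
```

```bash
python3 - <<'E'
from h import *
plan((.15,.65,.23))
im=snap('top','t2',(110,150,310,270),4)
c=ctrl.get_calibration('top')
for n,a,z in(('spool',(.4627,.2919),.034),('jar',(.3841,.2764),.058),('film',(.5148,-.0121),.066),('cork',(.436,.0021),.038),('red',(.4369,.1418),.012)):print(n,((w2px(c,(*a,z))-[110,150])*4).round(),((w2px(c,(*a,.012))-[110,150])*4).round())
blobs(im,(170,110,100),(180,255,255),c,.012,tag='red')
s=snap('side','s2',(200,160,340,300),4)
E
```

```text
t 31.35 tcp [0.2182 0.6278 0.2491] open 1.002 F [ 0.2 -0.1 -0.4]
turn deg [ 0.11  0.47 -0.45]
to (0.15, 0.65, 0.23) shift [0.0714 0.0067 0.0191] rows 2 per row [0.0357 0.0033 0.0095]
spool [120. 211.] [131. 212.]
jar [133. 353.] [155. 348.]
film [656. 115.] [650. 123.]
cork [628. 257.] [626. 257.]
red [388. 256.] [388. 256.]
red px [207.  214.3] w [0.436  0.1417] size mm [32.6 35.7] ang [ -1.8 -92.4] area 154 par -1
```

View pics/t2.png

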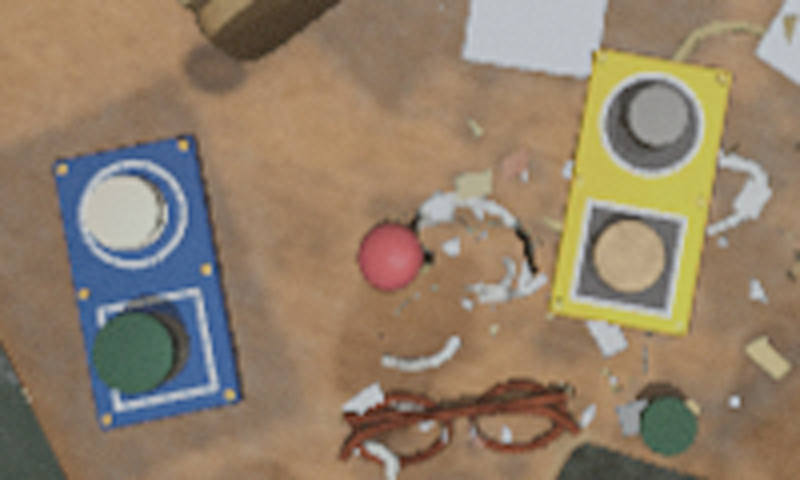

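View pics/s2.png

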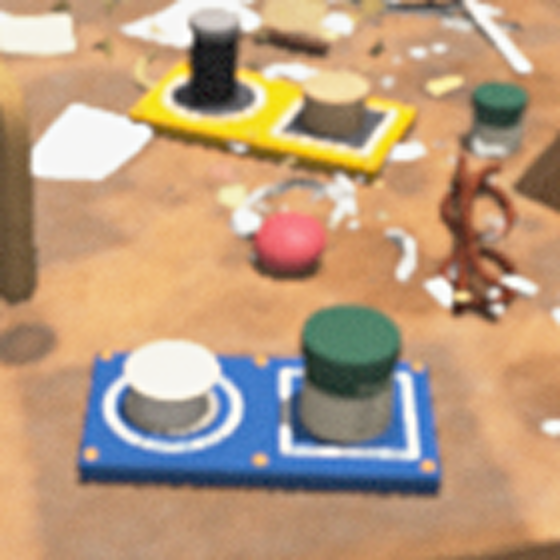

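```bash
python3 -c "
from plant import ctrl
print(ctrl.sign_off())"
```

```text
the job is handed in; nothing more can be done
None
```

I made up both kits in the order asked and handed the job in at about 31 s of robot time. The solder spool is in the blue circle and the large green-capped flux jar is in the blue square. The film can is in the yellow circle and the cork is in the yellow square.

- **Position and uprightness:** After the last release, the top and side pictures showed all four things standing upright inside their marks. In the top view they sat about 1–2 mm off centre: spool and film can about 1.7 mm, jar about 1 mm, cork under 1 mm.
- **Disagreement between cameras:** The top and wrist cameras differed by about 1–2 mm on where the marks are, within the stated calibration. I placed each thing between the two readings.
- **Red cap and arm:** The red cap reads within about 1 mm of where it began, which is within reading error. The arm is clear of everything, with the gripper open. Force readings never passed about 2 N at the ends of the moves; I did not read them in between.

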